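# Pack the finished coils into their formed tray

## Robot

A 7-joint arm with a two-finger parallel gripper is mounted at the origin on a cart in front of the work surface, level with it; the furniture and walls round the work are solid. World frame = base frame: x ahead of the robot, y to its left, z up, the work surface at z = 0. Lengths are in m, angles in rad, forces in N, time in s.
With the tool pointing down it reaches from about 0.425 to 0.95 m from the base axis. Payload 4.7 kg.
Tool frame: the origin (TCP) lies on the centre line of the jaws, within the pads' length; the fingertips stand robot.nose_length ahead of it and the grasp point (between the pads) lies 8 mm behind it (robot.nose_length is the distance from the TCP to the fingertips, in m); z points along the fingers, x is the direction in which the jaws open and shut, and the axes are right-handed (so a half turn about z gives the same grasp; the last joint's range is limited). The gripper opens to 85 mm and grips with 20 to 120 N. Pads are 22 mm wide; open, the fingers measure 114 mm over their backs; the gripper's body (76 mm by 85 mm) begins 54 mm behind the grasp point. The pads swing forward as they close: fully open they stand 13 mm farther back than shut.
Start: joints at [1.145, 0.469, -0.049, 1.532, 0.024, 1.141, -0.082], TCP at [0.261, -0.623, 0.242] pointing down, gripper open.
Joint ranges: [-2.59, 2.59], [-0.33, 1.99], [-1.39, 1.29], [0.1, 2.45], [-1.04, 4.18], [0.21, 1.99], [-2.66, 2.66]. Speed limits (rad/s): [2.57, 2.57, 3.14, 3.14, 3.14, 3.14, 3.14].

## Interface

Orientations are given as [roll, pitch, yaw] about the fixed x, y, z axes, in that order (R = Rz(yaw) Ry(pitch) Rx(roll)).
In Python, from plant import robot gives the robot as it stands. Calls block until the motion is done:
- robot.goto(position, orientation): joint-space move of the TCP to a pose.
- robot.move_straight(position, vel=0.15, attitude=None, contact_N=None): straight line of the TCP; attitude=None keeps the orientation; vel is the mean speed in m/s. With contact_N (N) it stops when the force on the tool has changed by that much, and returns True; else False.
- robot.move_joints(angles): joint-space move.
- robot.grip(opening, strength=None): opening from 0.0 (shut) to 1.0 (fully open); strength is the grip in N (None keeps the last); returns when the fingers have stopped.
- robot.sleep(seconds).
- robot.inverse_kinematics(position, orientation): joint angles nearest the present ones, or None.
- robot.sense(): the state.
- robot.grab_frame(name): name is "side" or "top"; returns a dict with "image" (480x640x3 uint8, red, green, blue), "range_z" (480x640 float32, m along the optical axis (not along the pixel's ray), 0 where there is no reading), "fx", "fy", "cx", "cy" (pixels), "dist_coeffs" ([k1, k2, p1, p2, k3] as OpenCV has them; the pictures are not rectified), "R" (3x3) and "t" (3): a world point X has camera coordinates R X + t. Camera axes: x right, y down, z forward; pixel columns grow to the right and rows downward; lengths in m; the calibration is good to about 2 mm. A picture is of the moment at which its call begins.
A pose or a line that the arm cannot do raises robot.IKError and nothing moves.
- robot.close_job(): hands the job in, once; it reports no verdict.
The state is a dict: "t": time; "joint_pos": joint angles; "joint_velocities": joint speeds; "effort": joint torques, N m; "tcp_pos": TCP position; "tcp_rot": TCP orientation; "wrist_force": force on the tool from outside, world axes, zero at the start; "torque": the same for the moment, N m; "opening": opening from 0.0 (shut) to 1.0 (fully open).
Only numpy, scipy, OpenCV 4.12 (cv2) and the standard library are available. Lean on these libraries where they do the work, as an engineer would, in place of code of your own. Each camera call takes 0.05 s, during which the arm holds its last target. There are 200 camera calls.

## Task

Pack the finished coils: lift the white formed tray out of its wooden mould and set it flat in the open carton, then take every coil off the coil stand by swinging its hold-down bail over towards you, sliding each one straight up off its post and standing it, collar up, right down in a tray pocket of its own. When the posts are empty swing the bail fully back over them, and leave the small tweezers, the loupe and the spectacles where they lie.

Things in the scene. Friction and masses are not known exactly. Their poses are not given: they have to be found in the camera images.
- stand: coil stand, fixed: aluminium plate 12 mm thick, x -48 to +26, y +-119 mm. Four 10 mm steel posts in a row at x = 0, y = -78, -26, +26, +78 mm end 72 mm above the bench; coils rest on the plate, collar tops then 82 mm above the bench. Two uprights at x = -30, y = +-111 mm, 78 mm high, carry the bail. Origin: on the bench under the middle of the row; x points away from the robot.
- bail (a joint): angle of the hold-down bail (rad): 0 shut, its bar across above the collars so that no coil comes off; up to 2.15 as it swings up and over towards the robot (stand's -x). Hinge axis along the stand's y at x = -30 mm, 66 mm above the bench; the bar runs 41 mm from it. Stiff (2 N at the bar): stays where it is left.
- bail_grip (a point): middle of the bail's bar, on its axis: 8 mm steel bar with a black grip sleeve 14 mm in diameter, 44 mm long (along the stand's y). Shut: above the middle of the row of posts (stand's x = 0), 94 mm above the bench; fully open: at x = -70 mm, 76 mm above the bench.
- mould: wooden forming mould, fixed: block 140 x 140 x 40 mm with an open square cavity 120 x 120 mm, 22 mm deep, in its top (cavity floor 18 mm above the bench). Origin: centre of the underside, axes along its sides.
- tray: white formed tray, 116 x 116 mm, 70 g, at first in the mould's cavity: floor 3 mm; walls 3 mm thick, 22 mm high; a cross of ribs 4 mm thick, 22 mm high makes four pockets 53 x 53 mm centred at x, y = +-28.5 mm. In the middle a grip post 18 x 18 mm, sides along x and y, its top 44 mm above the underside. Origin: centre of the underside, z up.
- carton: open carton of brown card, loose, 150 g: 134 x 134 mm outside, 128 x 128 mm inside, walls and floor 3 mm, 36 mm high. Origin: centre of the underside, axes along its sides. The tray goes in square to it, either way round.
- coil1: wound coil, may be absent (None), 70 mm tall, 160 g: black bobbin, copper winding between two 46 mm flanges up to 42 mm, above that a black collar 24 mm in diameter, 42 to 70 mm up, to hold it by; 14 mm bore right through. Origin: centre of the underside; z up through the collar. Starts on a post of the stand, collar up.
- coil2: wound coil, may be absent (None), 70 mm tall, 160 g: black bobbin, copper winding between two 46 mm flanges up to 42 mm, above that a black collar 24 mm in diameter, 42 to 70 mm up, to hold it by; 14 mm bore right through. Origin: centre of the underside; z up through the collar. Starts on a post of the stand, collar up.
- coil3: wound coil, may be absent (None), 70 mm tall, 160 g: black bobbin, copper winding between two 46 mm flanges up to 42 mm, above that a black collar 24 mm in diameter, 42 to 70 mm up, to hold it by; 14 mm bore right through. Origin: centre of the underside; z up through the collar. Starts on a post of the stand, collar up.
- coil4: wound coil, may be absent (None), 70 mm tall, 160 g: black bobbin, copper winding between two 46 mm flanges up to 42 mm, above that a black collar 24 mm in diameter, 42 to 70 mm up, to hold it by; 14 mm bore right through. Origin: centre of the underside; z up through the collar. Starts on a post of the stand, collar up.
- tweezers_3: steel tweezers lying on the bench, 75 x 10 x 10 mm; bystander. Origin: centre of the underside.
- loupe: black eyepiece loupe standing on the bench, 35 mm across, 31 mm high; bystander. Origin: centre of the underside.
- spectacles: brown spectacles lying on the bench, about 140 x 140 x 42 mm; bystander. Origin: centre of the underside.

How it is judged:
On the way, in this order (a step that is already met when the one before it is completed fails the run):
1. the tray stands flat in the carton (x of tray in the frame of carton between -0.012 and 0.012 m and y of tray in the frame of carton between -0.012 and 0.012 m and z of tray in the frame of carton below 0.008 m and angle between tray's own z axis and vertical below 0.1 rad), for 0.2 s.
2. every coil stands, collar up, in a pocket of the tray (x of coil1 in the frame of tray between -0.04 and 0.04 m and y of coil1 in the frame of tray between -0.04 and 0.04 m and z of coil1 in the frame of tray between -0.005 and 0.009 m and angle between each of coil1, coil2, coil3, coil4's own z axis and vertical below 0.12 rad and x of coil2 in the frame of tray between -0.04 and 0.04 m and y of coil2 in the frame of tray between -0.04 and 0.04 m and z of coil2 in the frame of tray between -0.005 and 0.009 m and x of coil3 in the frame of tray between -0.04 and 0.04 m and y of coil3 in the frame of tray between -0.04 and 0.04 m and z of coil3 in the frame of tray between -0.005 and 0.009 m and x of coil4 in the frame of tray between -0.04 and 0.04 m and y of coil4 in the frame of tray between -0.04 and 0.04 m and z of coil4 in the frame of tray between -0.005 and 0.009 m), for 0.2 s.
At the end, for the whole second after the job is handed in: the tray lies flat in the carton (within 12 mm of its middle, underside less than 8 mm above the carton's), every coil stands collar up (tilt under 0.12 rad) at the bottom of a tray pocket (less than 9 mm above the tray's underside), the bail is shut (joint below 0.12 rad), and everything is at rest (all of step 1 and all of step 2 and value of joint bail below 0.12 rad and linear speed of each of coil1, coil2, coil3, coil4, tray, carton below 0.03 m/s); the robot touches nothing.
It fails at once if the tweezers moved by more than 30 mm (distance of tweezers_3 from where it was at the start of the episode above 0.03 m).
It fails at once if the loupe moved by more than 30 mm (distance of loupe from where it was at the start of the episode above 0.03 m).
It fails at once if the spectacles moved by more than 30 mm (distance of spectacles from where it was at the start of the episode above 0.03 m).
Of coil1, coil2, coil3, coil4 only 3 to 4 are there at a start; the rules pass over those that are not, and their reading is None.
At some moment in a run one of carton, tray may be knocked a few centimetres aside while the robot is not near it.
It also fails if it takes over 205 s, if anything falls off the work surface, if the arm or the gripper's body presses on something with over 40 N, if the wrist force passes 120 N, or if a joint passes its speed limit or range.

## Working session

There is one attempt and no reset: what is moved stays moved. The work goes in short steps, each a Python script; the robot and the scene stay as the last script left them, time stands still between calls to the robot, and variables do not carry over. Pictures are saved under pics/ and viewed, about 12 in all and at most 16, crops included, and the job is handed in when it is done.

```bash
ls; mkdir -p pics; cat > h.py <<'E'
import numpy as np, cv2
from plant import robot
def shot(cam,fn=None):
    f=robot.grab_frame(cam)
    if fn: cv2.imwrite('pics/'+fn,f['image'][:,:,::-1])
    return f
def cloud(f):
    h,w=f['range_z'].shape
    u,v=np.meshgrid(np.arange(w,dtype=np.float64),np.arange(h,dtype=np.float64))
    K=np.array([[f['fx'],0,f['cx']],[0,f['fy'],f['cy']],[0,0,1.]])
    p=cv2.undistortPoints(np.stack([u.ravel(),v.ravel()],1)[:,None],K,np.array(f['dist_coeffs'],float)).reshape(h,w,2)
    z=f['range_z'].astype(float)
    c=np.dstack([p*z[...,None],z])
    P=(c-np.array(f['t']))@np.array(f['R'])
    P[z==0]=np.nan
    return P
def ray(f,u,v,zw):
    K=np.array([[f['fx'],0,f['cx']],[0,f['fy'],f['cy']],[0,0,1.]])
    p=cv2.undistortPoints(np.array([[[u,v]]],float),K,np.array(f['dist_coeffs'],float)).ravel()
    R=np.array(f['R']);o=-R.T@np.array(f['t']);d=R.T@np.array([p[0],p[1],1])
    return o+d*(zw-o[2])/d[2]
E
python3 - <<'E'
from h import *
import pickle
s=robot.sense();print(s['t'],s['tcp_pos'],s['tcp_rot'],s['opening'],robot.nose_length)
for c in('top','side'):
    f=shot(c,c+'0.png');print(c,-np.array(f['R']).T@f['t'],np.array(f['R'])[2]);pickle.dump(dict(f),open(c+'0.pkl','wb'))
E
```

```text
pics
0.0 [ 0.26066381 -0.62201773  0.24124073] [ 3.14155455e+00  1.99829708e-03 -1.17396762e+00] 0.9990338746098959 0.011
top [0.34061257 0.2529611  1.0726002 ] [ 0.17692101  0.00607625 -0.9842063 ]
side [ 0.77731881 -0.23318411  0.84471196] [-0.28024304  0.50125999 -0.81865882]
```

View pics/top0.png

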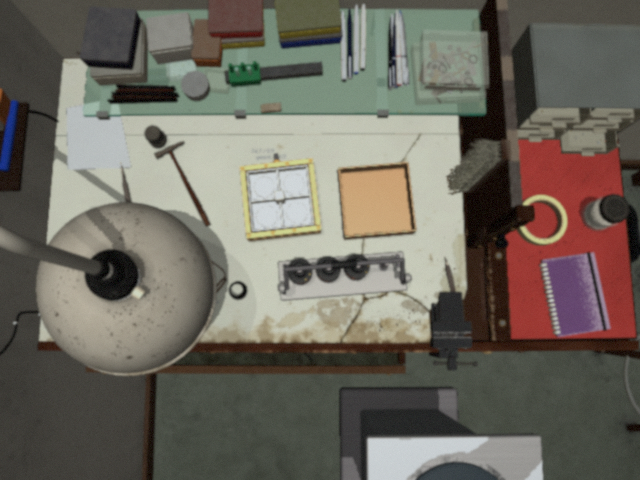

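View pics/side0.png

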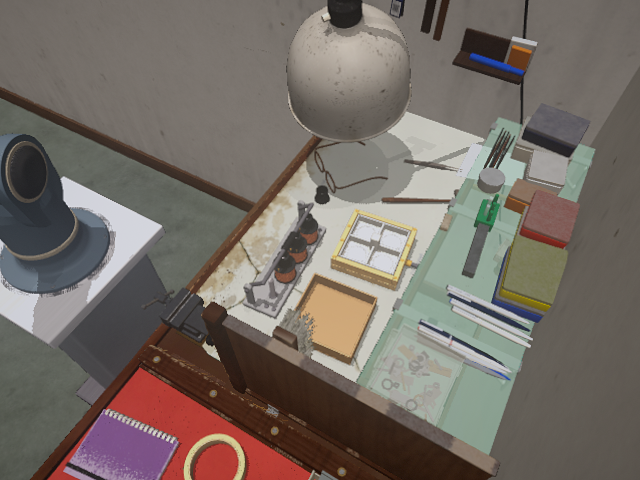

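The top view shows the mould with the tray at about (281,198), the carton at (376,200) and the stand at (344,275). Three coils stand at (299,268), (327,268) and (355,267), and the fourth post at about (384,267) looks empty. The side view agrees, and the lamp overhangs the left of the bench, over the spectacles.

```bash
python3 - <<'E'
import pickle
from h import *
f=pickle.load(open('top0.pkl','rb'));P=cloud(f)
cv2.imwrite('pics/c1.png',cv2.resize(f['image'][145:310,225:425,::-1],None,fx=4,fy=4,interpolation=cv2.INTER_CUBIC)[:600])
g=pickle.load(open('side0.pkl','rb'));Q=cloud(g)
A=np.vstack([P.reshape(-1,3),Q.reshape(-1,3)]);A=A[~np.isnan(A[:,0])]
# region of bench work
for n,(u,v) in dict(bench=(330,220),lampBottom=(125,300),coilL=(299,262),coilR=(355,262)).items(): print(n,P[v,u].round(4))
def rect(m,n):
    pts=m[:,:2]; r=cv2.minAreaRect(pts.astype(np.float32)); print(n,len(m),np.round(r[0],4),np.round(r[1],4),round(r[2],2),m[:,2].min().round(4),m[:,2].max().round(4))
def sel(D,u0,u1,v0,v1,z0,z1):
    s=D[v0:v1,u0:u1].reshape(-1,3);return s[(s[:,2]>z0)&(s[:,2]<z1)]
rect(sel(P,232,330,150,245,.034,.043),'mould top')
rect(sel(P,332,420,155,245,.030,.042),'carton rim')
rect(sel(P,345,405,175,230,-.01,.015),'carton floor')
rect(sel(P,250,312,170,230,.05,.08),'grip post')
rect(sel(P,270,415,245,305,.086,.110),'bail')
rect(sel(P,270,415,245,305,.008,.016),'plate')
lamp=P[200:375,40:215].reshape(-1,3);lamp=lamp[lamp[:,2]>.15]
print('lamp',np.nanmin(lamp,0),np.nanmax(lamp,0))
lq=Q[10:140,285:412].reshape(-1,3);lq=lq[lq[:,0]<1.2];print('lampside',np.nanpercentile(lq,[1,50,99],axis=0))
E
```

```text
bench [ 5.517e-01  2.246e-01 -1.000e-04]
lampBottom [0.3776 0.4871 0.3763]
coilL [0.4641 0.2824 0.052 ]
coilR [0.4582 0.1846 0.1009]
mould top 2053 [0.5872 0.3205] [0.1416 0.1405] 6.53 0.034 0.043
carton rim 595 [0.5856 0.1382] [0.1363 0.1356] 4.85 0.0301 0.0418
carton floor 3286 [0.5871 0.1382] [0.1153 0.109 ] 89.58 -0.0037 0.0112
grip post 104 [0.587 0.32 ] [0.0197 0.0178] 4.77 0.0501 0.0681
bail 720 [0.451 0.204] [0.026  0.2113] 3.42 0.086 0.1053
plate 2745 [0.4437 0.2035] [0.0744 0.2384] 4.66 0.008 0.016
lamp [0.27541115 0.40265975 0.1699817 ] [0.52469735 0.62933819 0.61250743]
lampside [[ 0.07712988  0.40460301 -0.23685691]
 [ 0.43861109  0.46390969  0.2894949 ]
 [ 0.52922839  0.78225171  0.3974737 ]]
```

View pics/c1.png

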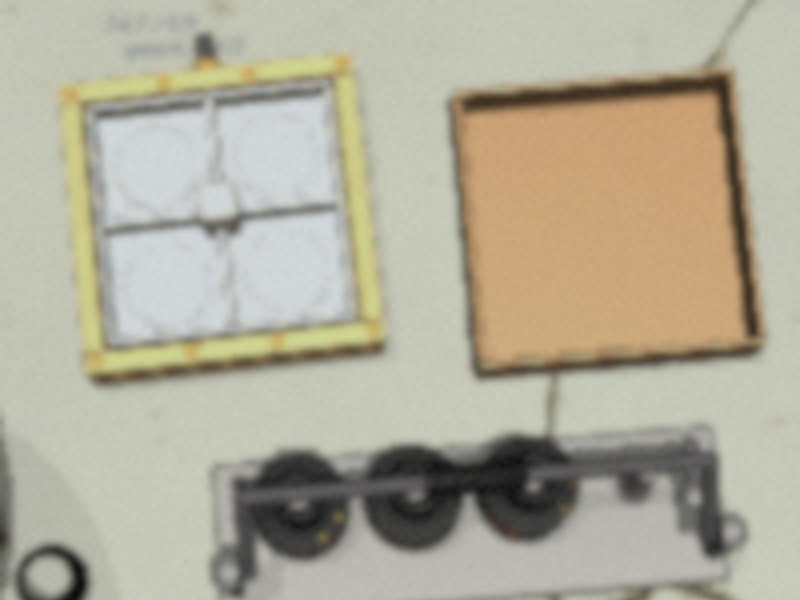

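Crop: the tray's grip post is at crop (218,203). The carton is empty and rotated about 5°. The coils sit on the three left posts, the right post at crop (632,485) is empty, and the bail is shut. Next I check the clearances and IK.

```bash
cat >> h.py <<'E'
pi=np.pi
def dn(y): return [pi,0,y]
def frame(x,y,yaw):
    c,s=np.cos(yaw),np.sin(yaw)
    return lambda a,b: np.array([x+c*a-s*b,y+s*a+c*b])
SY=np.radians(4.66); S=frame(.4437+.011*np.cos(SY),.2035+.011*np.sin(SY),SY)
def P3(p,z): return [p[0],p[1],z]
E
python3 - <<'E'
import pickle
from h import *
f=pickle.load(open('top0.pkl','rb'));P=cloud(f)
g=pickle.load(open('side0.pkl','rb'));Q=cloud(g)
A=np.vstack([P.reshape(-1,3),Q.reshape(-1,3)]);A=A[~np.isnan(A[:,0])]
# coarse height map
print('x rows .3-.9, y cols',np.arange(-.3,.7,.05).round(2))
for x in np.arange(.30,.95,.05):
    print(round(x,2),[int(100*np.percentile(m,97)) if len(m:=A[(abs(A[:,0]-x)<.025)&(abs(A[:,1]-y)<.025),2])>3 else -9 for y in np.arange(-.3,.7,.05)])
l=Q[10:140,285:412].reshape(-1,3);l=l[(l[:,1]>.38)&(l[:,1]<.7)&(l[:,0]<.6)&(l[:,2]>.1)];print('lamp lowest',np.percentile(l[:,2],[0,1,5]),np.percentile(l[:,1],[0,1]))
# collar tops
T=P[245:305,270:415].reshape(-1,3)
for yy in(78,26,-26):
    for D in(P,Q):
        B=D.reshape(-1,3);c=S(0,yy/1000);m=B[(np.hypot(B[:,0]-c[0],B[:,1]-c[1])<.03)&(abs(B[:,2]-.053)<.007)]
        print(yy,c.round(4),len(m),m.mean(0).round(4))
B=A;Rb=np.array([[np.cos(SY),np.sin(SY)],[-np.sin(SY),np.cos(SY)]])
o=S(0,0)
for D in(P,Q):
    L=(D.reshape(-1,3)[:,:2]-o)@Rb.T;z=D.reshape(-1,3)[:,2]
    m=(abs(L[:,1])<.1)&(abs(L[:,0])<.02)&(z>.09)&(z<.112);k=np.polyfit(L[m,1],L[m,0],1);print('bar in stand',m.sum(),k,z[m].max())
robot_q=[]
for n,p,y in[('post',[.587,.32,.06],.11),('post90',[.587,.32,.06],.11-pi/2),('open',P3(S(-.07,0),.08),SY),('open-',P3(S(-.07,0),.08),SY-pi),('c',P3(S(0,.078),.07),SY),('carton',[.6,.11,.06],SY)]:
    q=robot.inverse_kinematics(p,dn(y));print(n,None if q is None else np.round(q,2))
E
```

```text
x rows .3-.9, y cols [-0.3  -0.25 -0.2  -0.15 -0.1  -0.05 -0.    0.05  0.1   0.15  0.2   0.25
  0.3   0.35  0.4   0.45  0.5   0.55  0.6   0.65]
0.3 [0, 0, 0, 0, 1, 5, 4, 4, 0, 0, 0, 0, 0, 0, 0, 32, 34, 34, 32, -9]
0.35 [0, 0, 0, 0, 2, 3, 4, 4, 0, 0, 0, 0, 0, 0, 30, 35, 37, 37, 35, 31]
0.4 [0, 0, 0, 0, 2, 1, 4, 4, 1, 1, 1, 1, 7, 0, 32, 41, 65, 37, 36, 32]
0.45 [0, 0, 0, 0, 2, 2, 1, 0, 9, 9, 10, 9, 9, 0, 31, 36, 41, 37, 35, 0]
0.5 [0, 0, 1, 1, 2, 28, 0, 0, 3, 3, 4, 3, 4, 4, 4, 32, 35, 35, 33, 0]
0.55 [7, 7, 2, 1, 2, 26, 0, 3, 0, 0, 3, 4, 4, 4, 4, 1, 26, 26, 0, 0]
0.6 [7, 4, 2, 1, 2, 27, 27, 3, 1, 0, 3, 4, 6, 4, 4, 0, 1, 0, 1, 0]
0.65 [0, 0, 0, 0, 2, 26, 0, 2, 3, 3, 3, 4, 4, 4, 4, 0, 1, 0, 0, 0]
0.7 [16, 16, 16, 16, 8, 26, 22, 22, 19, 17, 17, 17, 18, 18, 17, 19, 18, 18, 18, 17]
0.75 [16, 16, 16, 16, 15, 26, 23, 23, 23, 17, 18, 18, 18, 21, 21, 19, 18, 24, 24, 22]
0.8 [16, 16, 16, 16, 16, 26, 23, 23, 23, 18, 18, 21, 22, 22, 22, 22, 22, 24, 24, 24]
0.85 [16, 16, 16, 16, 16, 26, 17, 17, 18, 18, 23, 23, 23, 22, 22, 22, 22, 24, 24, 17]
0.9 [20, 20, 19, 19, 55, 53, 52, 50, 49, 47, 45, 44, 42, 40, 39, 37, 35, 34, 32, 31]
lamp lowest [0.16882269 0.17551151 0.18955098] [0.40139905 0.40444669]
78 [0.4483 0.2821] 291 [0.4462 0.2818 0.0547]
78 [0.4483 0.2821] 172 [0.4561 0.2758 0.0536]
26 [0.4526 0.2303] 269 [0.4501 0.2315 0.0548]
26 [0.4526 0.2303] 168 [0.4625 0.2252 0.0535]
-26 [0.4568 0.1785] 261 [0.4541 0.1772 0.0547]
-26 [0.4568 0.1785] 204 [0.4645 0.1735 0.054 ]
bar in stand 635 [ 0.00183908 -0.00035568] 0.10531073566177639
bar in stand 445 [-0.00084862  0.00144675] 0.10351734276457919
post [ 0.03  0.85 -0.92  1.66  0.77  1.03 -1.04]
post90 [-0.19  0.71 -0.55  1.67  0.46  0.88 -2.39]
open [ 0.22  0.5  -0.98  2.2   0.63  0.75 -1.1 ]
open- [ 0.35  0.62 -1.18  2.19  0.79  0.85  1.89]
c [ 0.1   0.69 -1.01  1.99  0.76  0.9  -1.24]
carton [ 0.18  0.65 -0.6   1.82  0.49  0.82 -0.59]
```

```bash
python3 - <<'E'
from h import *
s=robot.sense();p=s['tcp_pos']
robot.move_straight([p[0],p[1],.42],vel=.25)
q=np.array(robot.sense()['joint_pos']);print(q.round(2))
q[0]=-.35;q[2]=0;q[4]=0
robot.move_joints(q)
s=robot.sense();print(s['t'],s['tcp_pos'],s['tcp_rot'],s['wrist_force'])
for n,p,ys in[('post',[.587,.32,.06],np.radians(6.3)),('open',P3(S(-.07,0),.08),SY),('c',P3(S(0,.078),.07),SY),('carton',[.6,.11,.06],SY)]:
  for k in(-2,-1,0,1,2):
    qq=robot.inverse_kinematics(p,dn(ys+k*pi/2));print(n,k,None if qq is None else np.round(qq,2))
E
```

```text
[ 1.14  0.39 -0.04  1.27  0.01  1.49 -0.07]
4.1083 [0.64715212 0.18998923 0.4182206 ] [3.14088226 0.00330523 0.27389929] [0.13517222 0.30063717 0.27864896]
post -2 [-0.2   0.71 -0.54  1.67  0.45  0.88  2.33]
post -1 [-0.72  0.65  0.23  1.71 -0.2   0.8  -1.86]
post 0 [-0.54  0.64 -0.03  1.7   0.02  0.8  -0.47]
post 1 [-0.38  0.66 -0.26  1.69  0.22  0.82  0.94]
post 2 [-0.2   0.71 -0.54  1.67  0.45  0.88  2.33]
open -2 [-0.16  0.36 -0.49  2.22  0.29  0.63  2.36]
open -1 [-0.7   0.32  0.15  2.25 -0.08  0.58 -1.98]
open 0 [-0.52  0.32 -0.07  2.24  0.04  0.59 -0.53]
open 1 [-0.35  0.33 -0.26  2.23  0.15  0.6   0.93]
open 2 [-0.16  0.36 -0.49  2.22  0.29  0.63  2.36]
c -2 [-0.24  0.51 -0.51  2.01  0.37  0.71  2.24]
c -1 [-0.78  0.46  0.18  2.04 -0.13  0.65 -2.01]
c 0 [-0.59  0.46 -0.06  2.03  0.05  0.66 -0.6 ]
c 1 [-0.42  0.47 -0.28  2.02  0.2   0.68  0.82]
c 2 [-0.24  0.51 -0.51  2.01  0.37  0.71  2.24]
carton -2 [ 0.11  0.62 -0.49  1.82  0.4   0.79  2.63]
carton -1 [-0.44  0.58  0.25  1.86 -0.21  0.73 -1.56]
carton 0 [-0.27  0.57  0.02  1.85 -0.02  0.72 -0.15]
carton 1 [-0.1   0.58 -0.2   1.84  0.16  0.74  1.26]
carton 2 [ 0.11  0.62 -0.49  1.82  0.4   0.79  2.63]
```

```bash
cat >> h.py <<'E'
from scipy.spatial import cKDTree
def rectfit(m):
    m=m[:,:2]; t=cKDTree(m); m=m[[len(x)>=4 for x in t.query_ball_point(m,.006)]]
    (c,wh,a)=cv2.minAreaRect(m.astype(np.float32)); a=(a+45)%90-45
    return len(m),np.array(c),np.array(wh),np.radians(a)
def carton(fs=None,cams=('top','side'),y=(-.03,.235)):
    out=[]
    for c in cams:
        B=cloud(robot.grab_frame(c)).reshape(-1,3)
        m=B[(B[:,2]>.031)&(B[:,2]<.040)&(B[:,1]>y[0])&(B[:,1]<y[1])&(B[:,0]>.497)&(B[:,0]<.69)]
        r=rectfit(m);out.append(r);print('carton',c,r[0],r[1].round(4),r[2].round(4),round(np.degrees(r[3]),2))
    return out
E
python3 - <<'E'
from h import *
Y=np.radians(6.3)
robot.grip(.6)
robot.goto([.587,.32,.16],dn(Y))
carton()
robot.move_straight([.587,.32,.075],vel=.15)
hit=robot.move_straight([.587,.32,.053],vel=.04,contact_N=8)
print('hit',hit,robot.sense()['tcp_pos'])
robot.grip(0,60);s=robot.sense();print(s['opening'],s['wrist_force'])
robot.move_straight([.587,.32,.16],vel=.08)
s=robot.sense();print(s['t'],s['opening'],s['wrist_force'],s['tcp_pos'],s['tcp_rot'])
f=shot('side','s1.png');f=shot('top');carton()
E
```

```text
carton top 224 [0.6194 0.0914] [0.1482 0.0723] 42.76
carton side 445 [0.5857 0.1376] [0.1353 0.1379] 4.73
hit False [0.58706017 0.32000544 0.05291016]
0.19304323909156104 [0.24023326 0.32805608 2.50411579]
9.0833 0.19524219431930856 [ 0.2460116   0.50134023 -0.64016478] [0.58664328 0.31984626 0.15929674] [3.14110654e+00 1.18580158e-03 1.10003280e-01]
carton top 226 [0.6189 0.0918] [0.1504 0.0735] 43.06
carton side 442 [0.5858 0.1372] [0.1344 0.1374] 5.18
```

View pics/s1.png

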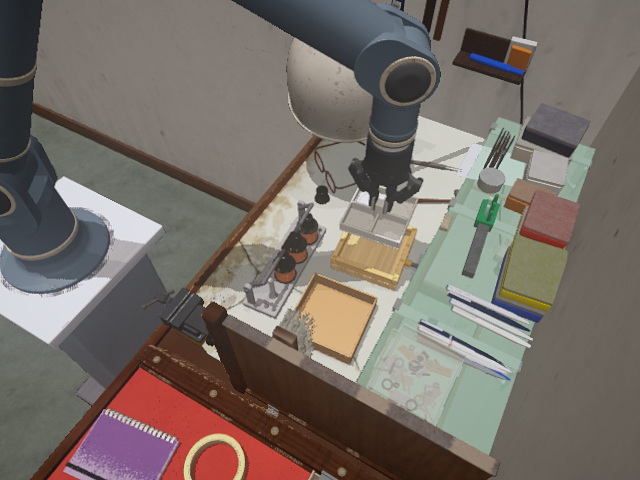

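The tray hangs level from the gripper at (380,215), and the carton at (338,317) has not moved. Now I place the tray.

```bash
python3 - <<'E'
from h import *
Y=np.radians(4.9);c=[.5857,.1378]
robot.move_straight([*c,.16],vel=.12,attitude=dn(Y))
r=carton(cams=('side',))
robot.move_straight([*c,.085],vel=.12)
hit=robot.move_straight([*c,.037],vel=.04,contact_N=6)
s=robot.sense();print('hit',hit,s['tcp_pos'],s['wrist_force'])
robot.grip(.45);print(robot.sense()['wrist_force'])
robot.move_straight([*c,.2],vel=.2)
p=S(0,0);robot.goto([p[0],p[1],.25],dn(SY))
print(robot.sense()['t'])
carton();shot('side','s2.png')
E
```

```text
carton side 242 [0.5862 0.1363] [0.134  0.1362] 5.32
hit True [0.58537024 0.13773108 0.03844297] [ 0.66304983 -0.56702125  4.65763417]
[ 0.33762756  0.38254368 -0.25929025]
14.8333
carton top 92 [0.644  0.1432] [0.0176 0.1356] 5.69
carton side 466 [0.5859 0.1372] [0.135  0.1391] 4.67
```

View pics/s2.png

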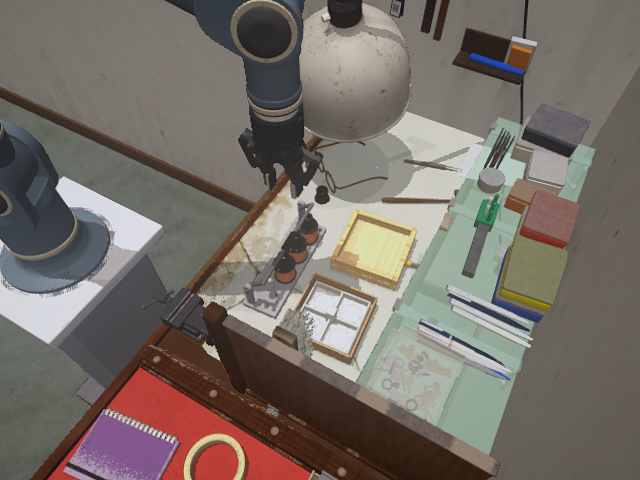

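The tray is seated in the carton at (338,317). Next, open the bail.

```bash
cat >> h.py <<'E'
def bar(th,dz=.002):
    a=np.arctan2(.028,.030)+th; r=.0411
    return P3(S(-.030+r*np.cos(a),0),.066+r*np.sin(a)+dz)
E
python3 - <<'E'
from h import *
b=bar(0)
robot.grip(.4)
robot.move_straight([b[0],b[1],.13],vel=.15)
hit=robot.move_straight(b,vel=.05,contact_N=8);print(hit,robot.sense()['tcp_pos'])
if not hit:
    robot.grip(0,25);print('op',robot.sense()['opening'],robot.sense()['wrist_force'])
    for th in np.linspace(.25,2.08,9):
        robot.move_straight(bar(th),vel=.06);s=robot.sense();print(round(th,2),np.round(s['wrist_force'],1),round(s['opening'],3))
    robot.grip(.4)
    p=s['tcp_pos'];robot.move_straight([p[0],p[1],.2],vel=.15)
    print(robot.sense()['t'])
    shot('side','s3.png')
    for c in('top','side'):
        B=cloud(robot.grab_frame(c)).reshape(-1,3);Rb=np.array([[np.cos(SY),np.sin(SY)],[-np.sin(SY),np.cos(SY)]])
        L=(B[:,:2]-S(0,0))@Rb.T;z=B[:,2]
        m=(abs(L[:,1])<.09)&(L[:,0]<-.04)&(L[:,0]>-.1)&(z>.06)&(z<.11);print(c,m.sum(),np.median(L[m],0),np.median(z[m]))
    carton(cams=('side',))
E
```

```text
False [0.4548457  0.20448906 0.09608601]
op 0.15365790955486833 [0.38092187 0.11874886 1.42009403]
0.25 [ 4. -0.  3.] 0.149
0.48 [ 6.  -1.5  5.5] 0.152
0.71 [ 8.9 -3.1 10.2] 0.148
0.94 [ 7.  -2.5 12.5] 0.145
1.16 [ 4.3 -1.6 10.6] 0.147
1.39 [ 5.5 -1.2  5.5] 0.147
1.62 [ 5.3 -0.2  1.5] 0.149
1.85 [ 5.9 -0.1 -0.7] 0.15
2.08 [ 5.9  0.9 -0.8] 0.148
21.3667
top 127 [-0.06800305  0.06686735] 0.0857322391665617
side 385 [-0.06574708 -0.00702688] 0.08509997312764889
carton side 481 [0.5857 0.1366] [0.1348 0.1383] 5.28
```

View pics/s3.png

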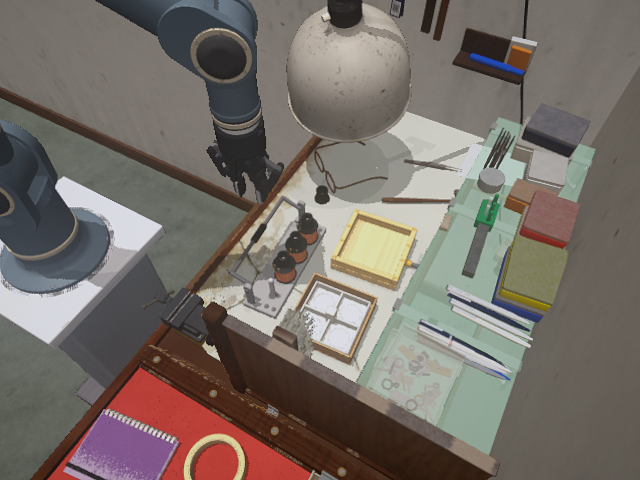

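The bail now lies open towards the robot. The three coils are at (285,265), (297,246) and (308,227), and the empty post is at (255,295). Now to measure the collars and the tray.

```bash
cat >> h.py <<'E'
def tray(pred,fs=None):
    """grip post top + wall tops of tray; fs: frames"""
    for c in ('top','side'):
        B=cloud((fs or {}).get(c) or robot.grab_frame(c)).reshape(-1,3)
        d=np.hypot(B[:,0]-pred[0],B[:,1]-pred[1])
        m=B[(d<.022)&(B[:,2]>.041)&(B[:,2]<.052)]
        print('tray post',c,len(m),(np.round((m[:,:2].min(0)+m[:,:2].max(0))/2,4),m[:,:2].mean(0).round(4),np.ptp(m[:,:2],axis=0).round(4)) if len(m) else '')
E
python3 - <<'E'
from h import *
b=S(-.03,-.078); robot.move_straight(P3(S(-.01,-.1),.25),vel=.2)
fs={c:robot.grab_frame(c) for c in('top','side')}
for c in fs:
    B=cloud(fs[c]).reshape(-1,3)
    for yy in(78,26,-26):
        p=S(0,yy/1000);d=np.hypot(B[:,0]-p[0],B[:,1]-p[1]);m=B[(d<.025)&(B[:,2]>.0785)&(B[:,2]<.0865)]
        print(c,yy,p.round(4),len(m),((m.min(0)+m.max(0))/2).round(4)[:2] if len(m) else '', m.mean(0).round(4)if len(m) else '')
tray([.5855,.1377],fs)
E
```

```text
top 78 [0.4483 0.2821] 90 [0.4483 0.2823] [0.4483 0.282  0.0822]
top 26 [0.4526 0.2303] 93 [0.4526 0.2307] [0.4523 0.2307 0.0822]
top -26 [0.4568 0.1785] 90 [0.4568 0.1781] [0.4567 0.1781 0.0826]
side 78 [0.4483 0.2821] 61 [0.45   0.2807] [0.4495 0.2812 0.081 ]
side 26 [0.4526 0.2303] 67 [0.4528 0.2291] [0.4534 0.2289 0.0809]
side -26 [0.4568 0.1785] 75 [0.4579 0.1774] [0.4575 0.177  0.0808]
tray post top 93 (array([0.5849, 0.138 ]), array([0.5846, 0.138 ]), array([0.0191, 0.0181]))
tray post side 89 (array([0.5857, 0.1367]), array([0.586 , 0.1359]), array([0.0184, 0.0192]))
```

```bash
cat >> h.py <<'E'
def pick(c):
    robot.grip(.5)
    robot.goto([*c,.14],dn(SY))
    robot.move_straight([*c,.095],vel=.15)
    if robot.move_straight([*c,.067],vel=.05,contact_N=8): print('contact at',robot.sense()['tcp_pos'])
    robot.grip(0,50);s=robot.sense();print('grip',s['opening'],np.round(s['wrist_force'],1))
    robot.move_straight([*c,.165],vel=.1)
    s=robot.sense();print('lift',s['opening'],np.round(s['wrist_force'],1),s['t'])
def trayside(pred=(.5855,.1377)):
    B=cloud(robot.grab_frame('side')).reshape(-1,3)
    d=np.hypot(B[:,0]-pred[0],B[:,1]-pred[1]);m=B[(d<.022)&(B[:,2]>.041)&(B[:,2]<.052)]
    print('post n',len(m)); return (m[:,:2].min(0)+m[:,:2].max(0))/2 if len(m)>20 else None
def place(T,a,b,yaw):
    p=T(a,b)
    robot.move_straight([*p,.165],vel=.15,attitude=dn(yaw))
    robot.move_straight([*p,.095],vel=.15)
    hit=robot.move_straight([*p,.0605],vel=.04,contact_N=6)
    s=robot.sense();print('hit',hit,s['tcp_pos'],np.round(s['wrist_force'],1))
    return s['tcp_pos'][2]
def leave():
    robot.grip(.42);p=robot.sense()['tcp_pos']
    robot.move_straight([p[0],p[1],.165],vel=.15)
E
python3 - <<'E'
from h import *
pick(S(0,-.026)); t=trayside();print(t); c=carton(cams=('side',))
if t is not None and np.hypot(*(t-[.5857,.1367]))<.003:
    yaw=np.radians(5);T=frame(.5854,.1377,yaw)
    z=place(T,.0285,-.0285,yaw)
    if z<.068: leave(); robot.goto(P3(S(0,.026),.2),dn(SY)); print(trayside()); carton(cams=('side',)); shot('side','s4.png')
print(robot.sense()['t'])
E
```

```text
grip 0.26799220220775927 [0.3 0.8 1.5]
lift 0.26747393979779227 [-0.3 -0.2 -2. ] 25.8917
post n 92
[0.58563473 0.13598952]
carton side 480 [0.5857 0.1368] [0.1352 0.1377] 4.9
hit True [0.61579767 0.11171125 0.06141666] [-0.6  0.2  4.9]
post n 92
[0.58728784 0.13241063]
carton side 515 [0.5856 0.1372] [0.135  0.1379] 5.37
30.8167
```

```bash
python3 -c "
import cv2;i=cv2.imread('pics/s4.png')[170:390,220:440];cv2.imwrite('pics/s4c.png',cv2.resize(i,None,fx=2.7,fy=2.7,interpolation=cv2.INTER_CUBIC))"
```

```text
(no output)
```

View pics/s4c.png

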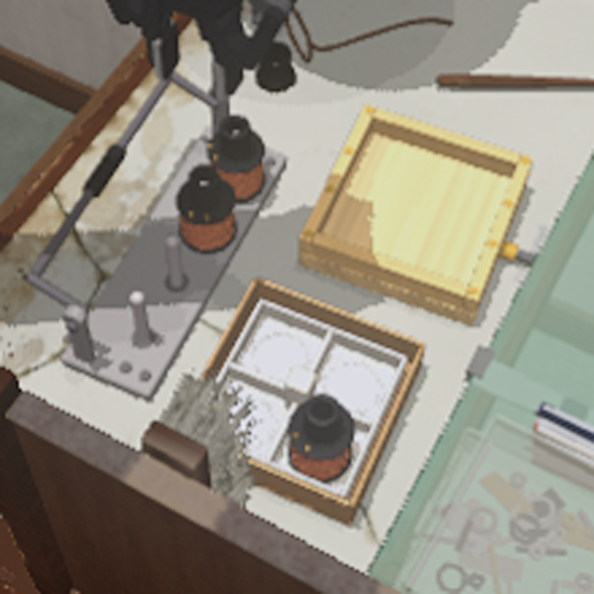

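The first coil stands in the far-right pocket at crop (320,440), and the tray is flat. The grip-post estimate was contaminated by the coil's flange, so I tighten the radius.

```bash
sed -i 's/m=B\[(d<.022)&(B\[:,2\]>.041)/m=B[(d<.0155)\&(B[:,2]>.041)/' h.py; python3 - <<'E'
from h import *
pick(S(0,.026)); robot.move_straight(P3(S(-.03,.026),.2)); print(trayside()); tray([.5854,.1374]); c=carton(cams=('side',))
E
```

```text
grip 0.2712387719834149 [-0.1 -0.5  2.2]
lift 0.27059098589525 [ 0.  -0.3 -2.1] 34.0083
post n 93
[0.58577048 0.1363304 ]
tray post top 97 (array([0.5848, 0.1378]), array([0.5843, 0.1379]), array([0.0187, 0.0186]))
tray post side 89 (array([0.5855, 0.1362]), array([0.5862, 0.1358]), array([0.0177, 0.018 ]))
carton side 510 [0.5858 0.1363] [0.1349 0.1377] 5.46
```

Neither the tray nor the carton has moved. I place coil 2, then pick coil 3 and check again.

```bash
python3 - <<'E'
from h import *
yaw=np.radians(5);T=frame(.5853,.1376,yaw)
z=place(T,.0285,.0285,yaw)
if z<.068:
    leave(); pick(S(0,.078)); robot.move_straight(P3(S(-.03,.05),.2)); print(trayside()); tray([.5854,.1374]); c=carton(cams=('side',));shot('side','s5.png')
E
```

```text
hit True [0.61072269 0.16835414 0.06140589] [0.4 0.2 5. ]
grip 0.27179954346839 [-0.3 -0.4  2.6]
lift 0.26995053262854296 [-0.1  0.  -1.2] 42.3583
post n 89
[0.58588778 0.13627534]
tray post top 96 (array([0.5848, 0.1379]), array([0.5843, 0.1381]), array([0.0187, 0.0187]))
tray post side 88 (array([0.5857, 0.1364]), array([0.5859, 0.1359]), array([0.0182, 0.0188]))
carton side 532 [0.5856 0.1368] [0.1351 0.1367] 5.21
```

```bash
python3 -c "
import cv2;i=cv2.imread('pics/s5.png')[150:390,220:460];cv2.imwrite('pics/s5c.png',cv2.resize(i,None,fx=2.5,fy=2.5,interpolation=cv2.INTER_CUBIC))"
```

```text
(no output)
```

View pics/s5c.png

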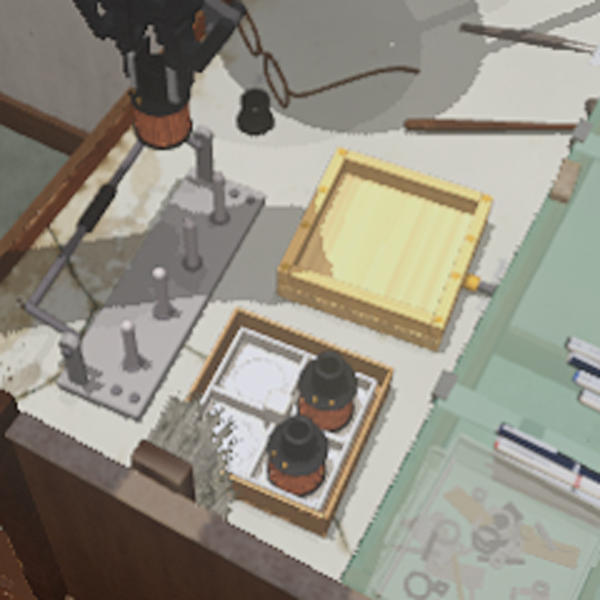

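Two coils stand in the far pockets at crop (327,390) and (297,455), the third is in the gripper, and all four posts are empty. Now I place the third and shut the bail.

```bash
python3 - <<'E'
from h import *
yaw=np.radians(5);T=frame(.5853,.1376,yaw)
z=place(T,-.0285,.0285,yaw)
if z<.068:
    leave(); robot.sleep(.4)
    th=2.08;b=bar(th)
    robot.grip(.4)
    robot.goto([b[0],b[1],.2],dn(SY)); shot('side','s6.png'); carton(cams=('side',))
    robot.move_straight([b[0],b[1],.11],vel=.15)
    hit=robot.move_straight(b,vel=.05,contact_N=8);print(hit)
    if not hit:
        robot.grip(0,25);print('op',robot.sense()['opening'])
        for th in np.linspace(1.85,0,9):
            robot.move_straight(bar(th),vel=.06);s=robot.sense();print(round(th,2),np.round(s['wrist_force'],1),round(s['opening'],3))
        b=bar(-.06);robot.move_straight(b,vel=.03,contact_N=12);s=robot.sense();print(s['tcp_pos'],bar(0),s['wrist_force'])
        robot.grip(.4);robot.move_straight([b[0],b[1],.16],vel=.12)
        robot.move_straight(P3(S(-.05,-.02),.3),vel=.2)
        shot('side','s7.png');carton(cams=('side',))
        for c in('top','side'):
            B=cloud(robot.grab_frame(c)).reshape(-1,3);Rb=np.array([[np.cos(SY),np.sin(SY)],[-np.sin(SY),np.cos(SY)]])
            L=(B[:,:2]-S(0,0))@Rb.T;z=B[:,2]
            m=(abs(L[:,1])<.09)&(abs(L[:,0])<.03)&(z>.085)&(z<.12);print(c,m.sum(),np.median(L[m],0),np.median(z[m]),z[m].max())
        print(robot.sense()['t'])
E
python3 -c "
import cv2;i=cv2.imread('pics/s7.png')[150:390,220:460];cv2.imwrite('pics/s7c.png',cv2.resize(i,None,fx=2.5,fy=2.5,interpolation=cv2.INTER_CUBIC))"
```

```text
hit True [0.55398187 0.16334613 0.06142935] [ 0.2 -0.6  4.2]
carton side 574 [0.5858 0.1368] [0.1354 0.1365] 4.54
False
op 0.15001911384977437
1.85 [ 5.  -0.3 -4. ] 0.154
1.62 [ 3.4  0.6 -6.3] 0.148
1.39 [-3.   2.  -3.1] 0.148
1.16 [-9.6  1.7  6.4] 0.15
0.92 [-10.1   0.1  10.8] 0.151
0.69 [-6.4 -0.6  7.7] 0.152
0.46 [-5.7 -0.   5.8] 0.147
0.23 [-5.6  0.5  1.7] 0.152
0.0 [-4.4 -0.1  0.6] 0.149
[0.45510093 0.20417049 0.09427334] [np.float64(0.4547098560625517), np.float64(0.20439743709829983), np.float64(0.09604328008979646)] [-7.51417509  0.17587009  3.78009279]
carton side 582 [0.5859 0.137 ] [0.1349 0.1373] 5.08
top 246 [-0.00037626  0.04389227] 0.09841417006053141 0.10625078944382199
side 404 [ 0.00193957 -0.00537427] 0.09733568505167849 0.10260915666852595
55.3167
```

View pics/s7c.png

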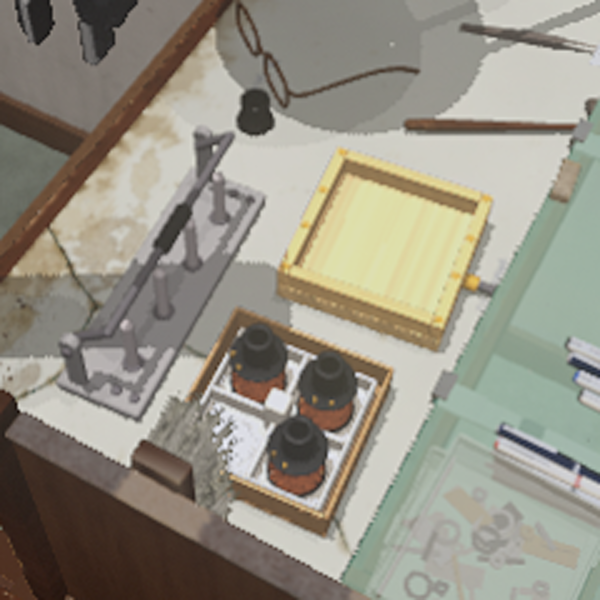

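The side view shows three coils upright in three pockets at crop (258,360), (327,390) and (297,455), and the bail's bar back over the posts at crop (170,230). I compare the bail with its initial shut state and check the collar heights.

```bash
python3 - <<'E'
from h import *
import pickle
Rb=np.array([[np.cos(SY),np.sin(SY)],[-np.sin(SY),np.cos(SY)]])
T=frame(.5853,.1376,np.radians(5))
for c in('top','side'):
    for n,f in(('t0',pickle.load(open(c+'0.pkl','rb'))),('now',robot.grab_frame(c))):
        B=cloud(f).reshape(-1,3);L=(B[:,:2]-S(0,0))@Rb.T;z=B[:,2]
        m=(L[:,1]>-.018)&(L[:,1]<.018)&(abs(L[:,0])<.03)&(z>.087)&(z<.12);print(c,n,m.sum(),L[m,0].mean().round(4),z[m].mean().round(4))
    for a,b in((1,-1),(1,1),(-1,1)):
        p=T(a*.0285,b*.0285);d=np.hypot(B[:,0]-p[0],B[:,1]-p[1]);m=B[(d<.018)&(z>.071)&(z<.095)];print(c,len(m),p.round(4),m.mean(0).round(4),((m.min(0)+m.max(0))/2).round(4))
tray([.5854,.1374])
E
```

```text
top t0 170 -0.0003 0.1
top now 48 -0.0003 0.1001
top 95 [0.6162 0.1117] [0.6151 0.1117 0.0758] [0.6145 0.1116 0.0757]
top 97 [0.6112 0.1685] [0.6099 0.1685 0.0761] [0.6105 0.1682 0.076 ]
top 97 [0.5544 0.1635] [0.5533 0.1635 0.0762] [0.5533 0.1636 0.0767]
side t0 122 0.0019 0.0984
side now 121 0.0021 0.0985
side 100 [0.6162 0.1117] [0.6159 0.1105 0.075 ] [0.6158 0.111  0.0748]
side 92 [0.6112 0.1685] [0.6111 0.1666 0.0748] [0.611  0.1668 0.0749]
side 80 [0.5544 0.1635] [0.5542 0.1616 0.0746] [0.5543 0.1628 0.0742]
tray post top 93 (array([0.5852, 0.138 ]), array([0.5845, 0.1379]), array([0.0176, 0.0188]))
tray post side 92 (array([0.5854, 0.136 ]), array([0.586 , 0.1358]), array([0.0178, 0.0188]))
```

All the checks agree: the bail reads the same as when it was shut at the start, and the collar tops are at about 76 mm, where seated coils should be.

```bash
python3 -c "
from h import *
robot.close_job();print(robot.sense()['t'])"
```

```text
the job is handed in; nothing more can be done
the job is handed in; nothing more can be done
```

I finished the packing and handed the job in after about 55 s of robot time. The hand-in gives no verdict, so what follows rests on my own last checks.

**What I did:** I lifted the tray out of the mould and set it in the carton, then swung the bail open. Only three coils were there, and the post at the stand's y = -78 mm was empty. I stood each coil in a pocket of its own and swung the bail back over the posts.

**Last checks:**
- **Tray:** its grip post is within about 1–2 mm of the carton's middle in both cameras. Neither tray nor carton was seen to be knocked aside.
- **Coils:** the collar tops are level at 75–76 mm, the height expected with the coils right down (76 mm). All three look upright.
- **Bail:** the bar's position and height match the shut state at the start to within 0.2 mm in both cameras.
- **Bystanders:** I kept clear of the tweezers, loupe and spectacles. The loupe and spectacles show no movement in the last picture; I did not measure any of the three, nor pick the tweezers out in the pictures.

**Disagreements:**
- The two cameras differ by up to about 2 mm, which is the stated calibration accuracy.
- The first tray check after placing a coil was off by a few millimetres because a coil flange got into the measurement. The corrected checks agreed with the earlier ones.

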